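# Pin the modelling turntable in its working position

### The job

Turn the modelling turntable by its black post until the hole in its aluminium ear lies over the hole in the green lug of the stand, then push the red-handled pin down through both holes until its collar rests on the ear, and let go.

Things in the scene. Friction and masses are not known exactly. Their poses are not given: they have to be found in the camera images.
- red_pin: Pin with red handle, upright in one of 3 rack holes (85 mm apart), next to yellow- and blue-handled ones. Origin: lower tip; z up its axis. Steel shaft 12 mm diameter, z 0 to 50 mm, lowest 6 mm tapered; collar 52 mm diameter, z 50 to 56; round handle 26 mm diameter, z 56 to 96. About 0.12 kg. Hangs loosely by its collar on the wooden rack (56 mm high): lift straight up over 50 mm.
- lug_hole (a point): Centre of the hole in the green lug, at its top face, 50 mm above the table. The lug is a square plate 62 mm wide, 12 mm thick, on the fixed turntable stand; the hole, 32 mm in diameter, goes right through. Site axes are the stand's: z up; the wheel's vertical turning axis lies 135 mm away along this point's +y.
- ear_hole (a point): Centre, at top face (66 mm above the table), of the 32 mm hole through the aluminium ear: a 62 mm square plate, 8 mm thick, on the rim of the wooden wheel (208 mm diameter), 135 mm from the axis. Swings 8 mm above the lug. Starts 0.5 to 1.2 rad counter-clockwise of it (seen from above): turn clockwise. No stop or detent; the wheel stays where left; needs about 2 N at the post.
- post_top (a point): Centre of the top, 126 mm above the table, of the black post that turns the wheel: 24 mm diameter, 60 mm tall (lowest 10 mm thinner), fixed to the wheel 80 mm from the axis, opposite the ear. A plaster head (64 mm diameter, top 143 mm above the table) is fixed in the wheel's middle: close the fingers along the rim, not towards the middle.

How it is judged (in metres and radians):
On the way:
1. the wheel is turned so that the ear's hole lies over the lug's hole (centres within 20 mm seen from above) (horizontal distance between ear_hole and lug_hole below 0.02 m), for 0.2 s.
At the end, for the whole second after the job is handed in: The red pin stands at rest and upright (within 0.2 rad) through both holes: its tip at least 27 mm below the lug's top face (34 mm when the collar lies on the ear) and within 16 mm of the lug hole's centre seen from above, with the ear's hole within 22 mm of the lug's (horizontal distance between ear_hole and lug_hole below 0.022 m and horizontal distance between red_pin and lug_hole below 0.016 m and z of red_pin in the frame of lug_hole below -0.027 m and angle between red_pin's own z axis and vertical below 0.2 rad and linear speed of red_pin below 0.03 m/s); the robot touches nothing.
It also fails if it takes over 53 s, if anything falls off the work surface, if the arm or the gripper's body presses on something with over 40 N, if the wrist force passes 120 N, or if a joint passes its speed limit or range.

### The arm

A 6-joint arm with a two-finger parallel gripper is mounted at the origin on the work surface. World frame = base frame: x ahead of the robot, y to its left, z up, the work surface at z = 0. Lengths are in mm, angles in degrees, forces in N, time in s.
With the tool pointing down it reaches from about 225 to 725 mm from the base axis. Payload 3.1 kg.
Tool frame: the origin (TCP) lies on the mounting face of the last link; the fingertips stand 173 mm ahead of it and the grasp point (between the pads) lies 155 mm ahead of it; z points along the fingers, y is the line along which they close (so a half turn about z gives the same grasp; the last joint's range is limited). The gripper opens to 85 mm and grips with 20 to 120 N. Pads are 22 mm wide; open, the fingers measure 114 mm over their backs; the gripper's body (76 mm by 85 mm) begins 54 mm behind the grasp point. The pads swing forward as they close: fully open they stand 13 mm farther back than shut.
Start: joints at [-81.234, 2.75, 5.684, 92.934, 0, 82.678], TCP at [145.475, -504.435, 404.712] pointing down, gripper open.
Joint ranges: [-166.93, 166.93], [-56.73, 111.36], [-69.38, 81.34], [-121.58, 131.49], [-85.45, 84.26], [-180, 180]. Speed limits (degrees/s): [159.86, 159.86, 180, 180, 180, 180].

### API

Orientations are given as [roll, pitch, yaw] about the fixed x, y, z axes, in that order (R = Rz(yaw) Ry(pitch) Rx(roll)).
In Python, from station import r gives the robot as it stands.
- The arm moves only by the tool carry_out, never from a script. Its argument "targets" is a list of rows, each an object of numbers: "grip": the opening in per cent of the stroke, from 0 (shut) to 100 (fully open); "tx", "ty", "tz": the shift along the tool's x, y, z in m; "rx", "ry", "rz": the turn, a rotation vector about the tool's x, y, z in degrees. A call has 1 to 8 rows; each row is the pose to reach, as a shift and turn from the pose commanded when the call began, along the tool's axes at that moment; what a row does not reach only later rows make up. A row lasts 1/8 s, in which the tool goes at most 62.5 mm and 10.7 degrees, less where a joint would pass 70% of its speed; a pose out of reach is approached as far as the arm can. A call with a gripper value outside its range is refused whole. The fingers move at their own pace and stop on an object; the grip force is fixed at half the most. Time passes only in rows, so rows that repeat a pose let the fingers close. It gives the time, the measured TCP pose, the force, the opening and the grip force at its end, in the units of the state.
- r.get_state(): the state, without advancing time (a new reading comes with each control period).
- r.camera(name): name is "scene" or "top" or "wrist"; returns the picture (420x560x3 uint8, blue, green, red); there is no depth.
- r.camera_info(name): a dict with "mtx" (3x3 intrinsics, pixels), "origin" and "orientation" of the camera in the world; the wrist camera has in their place "tool_from_camera" (4x4, takes a point from camera to tool coordinates, whose origin is the TCP and whose axes are the flange's). Camera axes: x right, y up, looking along -z (the intrinsics and any distortion apply to the point x, -y, -z); pixel columns grow to the right and rows downward; lengths in mm; the calibration is good to about 2 mm. A picture is of the moment at which its call begins: read the wrist's pose just before it. camera_info takes no time and is no camera call.
- r.finish_job(): hands the job in; it is judged then, once.
The state is a dict: "t": time; "joint_pos": joint angles; "dq": joint speeds; "tau": joint torques, N m; "tool_pos": TCP position; "eef_rot": TCP orientation; "contact_force": force on the tool from outside, world axes, zero at the start; "moment": the same for the moment, N m; "gripper_width": finger opening in mm; "grip_force": force on a finger pad.
Only numpy, scipy, OpenCV 4.12 (cv2) and the standard library are available. Lean on these libraries where they do the work, as an engineer would, in place of code of your own. Each camera call takes 0.05 s, during which the arm holds its last target. There are 200 camera calls.

## Working session

There is one attempt and no reset: what is moved stays moved. The work goes in short steps, Python scripts to look and compute and a tool call to move; the robot and the scene stay as the last step left them, time stands still between calls to the robot, and variables do not carry over. Pictures are saved under pics/ and viewed, at most 10 in all, crops included, and the job is handed in when it is done.

Besides the shell and the picture viewer there is one more tool, called after "Request:" by a JSON object that holds its "name" and its "arguments", one argument or row to a line. carry_out: Moves the arm, as the interface text tells. Its arguments: {"type":"object","properties":{"targets":{"type":"array"}},"required":["targets"]}

```bash
mkdir -p pics; ls
python3 - <<'E'
from station import r
import cv2
for n in("top","scene"):
    cv2.imwrite(f"pics/{n}0.png",r.camera(n)); print(n,r.camera_info(n))
print(r.camera_info("wrist")); print(r.get_state())
E
```

```text
pics
top {'mtx': array([[506.68589583,   0.        , 277.91420344],
       [  0.        , 506.68589583, 202.5492738 ],
       [  0.        ,   0.        ,   1.        ]]), 'origin': array([ 391.63537681,   -2.92669921, 1012.52578989]), 'orientation': array([  6.81132145,   0.14591707, -88.78175081])}
scene {'mtx': array([[483.2329415 ,   0.        , 271.40460823],
       [  0.        , 483.2329415 , 205.6472831 ],
       [  0.        ,   0.        ,   1.        ]]), 'origin': array([892.4270705 , 643.2290473 , 896.11526941]), 'orientation': array([ 43.83011411,  -1.17492097, 150.73721307])}
{'mtx': array([[377.50490952,   0.        , 278.11813153],
       [  0.        , 377.50490952, 211.56457617],
       [  0.        ,   0.        ,   1.        ]]), 'tool_from_camera': array([[ 1.18099657e-03,  9.61819414e-01,  2.73682336e-01,
         6.91988704e+01],
       [ 9.99998833e-01, -8.70718916e-04, -1.25518089e-03,
        -6.38418700e-01],
       [-9.68956963e-04,  2.73683499e-01, -9.61819320e-01,
         3.19846482e+01],
       [ 0.00000000e+00,  0.00000000e+00,  0.00000000e+00,
         1.00000000e+00]])}
{'t': 0.1, 'joint_pos': array([-8.12350999e+01,  2.78997762e+00,  5.60254693e+00,  9.29337651e+01,
       -1.73843698e-03,  8.26766597e+01]), 'dq': array([-0.09156709,  0.01947608,  0.23364571, -0.06792861,  0.03328755,
       -0.0862975 ]), 'tau': array([ 3.43359883e-03, -3.39850688e+01,  3.20936680e+01,  1.58690190e-02,
        1.68861669e-05, -1.82968265e-06]), 'tool_pos': array([ 145.43498169, -504.27010302,  403.63889429]), 'eef_rot': array([-1.79879571e+02, -1.37243990e-02,  1.60882278e+01]), 'contact_force': array([-0.79276703, -0.31850299, -0.06698356]), 'moment': array([ 0.02435843, -0.0190134 , -0.05675775]), 'grip_force': 0.0, 'gripper_width': 85.11061723152739}
```

View pics/top0.png

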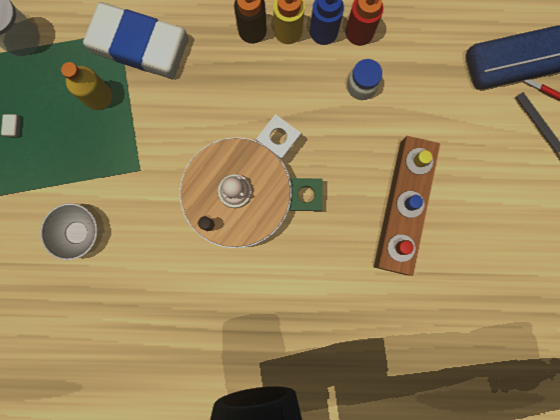

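View pics/scene0.png

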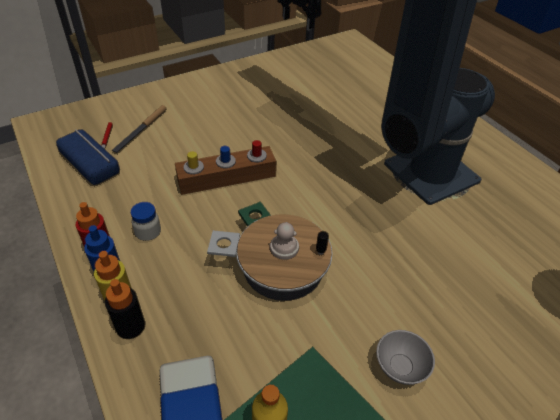

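The top view shows the wheel (236,192), ear hole (279,136), lug hole (308,195), post top (206,223) and red handle (405,248). The scene view shows the same things: ear (223,243), lug (256,214), post (322,238), red handle (256,147). Now to measure them with colour masks and rays.

```bash
cat > h.py <<'E'
from station import r
import cv2, numpy as np
from scipy.spatial.transform import Rotation as Ro
def pose(n):
    i=r.camera_info(n)
    if n=="wrist":
        s=r.get_state(); T=i["tool_from_camera"]; R=Ro.from_euler("xyz",s["eef_rot"],degrees=True).as_matrix()
        return i["mtx"],R@T[:3,:3],R@T[:3,3]+s["tool_pos"]
    return i["mtx"],Ro.from_euler("xyz",i["orientation"],degrees=True).as_matrix(),i["origin"]
def cast(P,uv,z):
    K,R,o=P; d=R@(np.array([1,-1,-1])*(np.linalg.inv(K)@[uv[0],uv[1],1])); return o+d*(z-o[2])/d[2]
def proj(P,X):
    K,R,o=P; c=R.T@(np.asarray(X)-o); p=K@(c*[1,-1,-1]); return p[:2]/p[2]
def blobs(m,box,amin=15):
    u0,v0,u1,v1=box; k=np.zeros_like(m); k[v0:v1,u0:u1]=m[v0:v1,u0:u1]
    n,l,s,c=cv2.connectedComponentsWithStats(k); return [(c[i].round(1),s[i].tolist()) for i in range(1,n) if s[i,4]>=amin]
E
python3 - <<'E'
from h import *
for n,boxes in(("top",dict(red=(380,225,430,265),lug=(293,175,330,215),ear=(255,112,305,160),post=(190,208,222,240))),
               ("scene",dict(red=(240,135,275,165),lug=(236,200,275,232),ear=(203,228,243,260),post=(310,225,335,258)))):
    im=cv2.imread(f"pics/{n}0.png"); h=cv2.cvtColor(im,cv2.COLOR_BGR2HSV); P=pose(n)
    M=dict(red=(((h[...,0]<6)|(h[...,0]>172))&(h[...,1]>180)&(h[...,2]>90)),lug=(h[...,0]>45)&(h[...,0]<95)&(h[...,1]>90),
      ear=(h[...,1]<50)&(h[...,2]>120),post=h[...,2]<60)
    for k,z in dict(red=102,lug=50,ear=66,post=126).items():
        m=M[k].astype(np.uint8)*255
        for c,s in blobs(m,boxes[k]): print(n,k,c,s,cast(P,c,z).round(1))
        if k in("lug","ear"):
            u0,v0,u1,v1=boxes[k]; mm=np.zeros_like(m); mm[v0:v1,u0:u1]=m[v0:v1,u0:u1]
            cs,hi=cv2.findContours(mm,cv2.RETR_CCOMP,cv2.CHAIN_APPROX_NONE)
            for c,q in zip(cs,hi[0]):
                if len(c)>15: e=cv2.minAreaRect(c); print("  hole" if q[3]>=0 else "  outer",np.round(e[0],1),np.round(e[1],1),round(e[2]),cast(P,e[0],z).round(1))
c=cv2.imread("pics/top0.png")[110:260,170:440]; cv2.imwrite("pics/c1.png",cv2.resize(c,None,fx=2.9,fy=2.9,interpolation=cv2.INTER_CUBIC))
E
```

```text
top red [405.9 246.9] [400, 241, 13, 13, 141] [ 425.2 -229.   102. ]Traceback (most recent call last):
  File "<stdin>", line 13, in <module>
TypeError: 'NoneType' object is not subscriptable
```

```bash
cat > m.py <<'E'
from h import *
import sys
for n,boxes in(("top",dict(red=(380,225,430,265),lug=(293,175,330,215),ear=(255,112,305,160),post=(190,208,222,240))),
               ("scene",dict(red=(240,135,275,165),lug=(236,200,275,232),ear=(203,228,243,260),post=(310,225,335,258)))):
    im=cv2.imread(f"pics/{n}0.png"); h=cv2.cvtColor(im,cv2.COLOR_BGR2HSV); P=pose(n)
    print(h[207,315],h[212,262])
    M=dict(red=(((h[...,0]<6)|(h[...,0]>172))&(h[...,1]>180)&(h[...,2]>90)),lug=(h[...,0]>40)&(h[...,0]<100)&(h[...,1]>60),
      ear=(h[...,1]<60)&(h[...,2]>110),post=h[...,2]<60)
    for k,z in dict(red=102,lug=50,ear=66,post=126).items():
        m=M[k].astype(np.uint8)*255
        for c,s in blobs(m,boxes[k]): print(n,k,c,s,cast(P,c,z).round(1))
        if k in("lug","ear"):
            u0,v0,u1,v1=boxes[k]; mm=np.zeros_like(m); mm[v0:v1,u0:u1]=m[v0:v1,u0:u1]
            cs,hi=cv2.findContours(mm,cv2.RETR_CCOMP,cv2.CHAIN_APPROX_NONE)
            for c,q in zip(cs,hi[0] if cs else []):
                if len(c)>15: e=cv2.minAreaRect(c); print("  hole" if q[3]>=0 else "  outer",np.round(e[0],1),np.round(e[1],1),round(e[2]),cast(P,e[0],z).round(1))
c=cv2.imread("pics/top0.png")[110:260,170:440]; cv2.imwrite("pics/c1.png",cv2.resize(c,None,fx=2.9,fy=2.9,interpolation=cv2.INTER_CUBIC))
E
python3 m.py
```

```text
[58 76 97] [ 16 126 186]
top red [405.9 246.9] [400, 241, 13, 13, 141] [ 425.2 -229.   102. ]
top lug [307.4 194. ] [293, 178, 29, 33, 687] [524.2 -54.2  50. ]
  outer [307. 194.] [32. 28.] 90 [524.2 -53.4  50. ]
  hole [306. 194.] [18. 18.] 0 [524.2 -51.5  50. ]
top ear [277.9 136.2] [255, 114, 46, 46, 872] [632.3   4.6  66. ]
  outer [277.6 136.6] [33.2 34.2] 37 [631.6   5.2  66. ]
  hole [278. 136.] [17. 17.] 45 [632.7   4.4  66. ]
top post [207.7 223.6] [199, 217, 15, 14, 80] [457.7 123.9 126. ]
[ 21  98 145] [ 72 108  59]
scene red [256.5 143. ] [253, 141, 8, 5, 36] [ 429.3 -229.2  102. ]
scene lug [252.7 212.2] [239, 202, 31, 23, 323] [530.3 -59.2  50. ]
  outer [253.4 212.3] [17.4 26.7] 65 [528.9 -58.2  50. ]
scene ear [223.4 241.9] [207, 230, 34, 24, 475] [636.2   3.2  66. ]
  outer [223.6 241.9] [31.3 21.8] 6 [635.8   3.4  66. ]
  hole [223. 242.] [16. 12.] 0 [637.1   3.   66. ]
scene post [321.3 242.7] [315, 231, 13, 24, 230] [478.2 146.9 126. ]
```

View pics/c1.png

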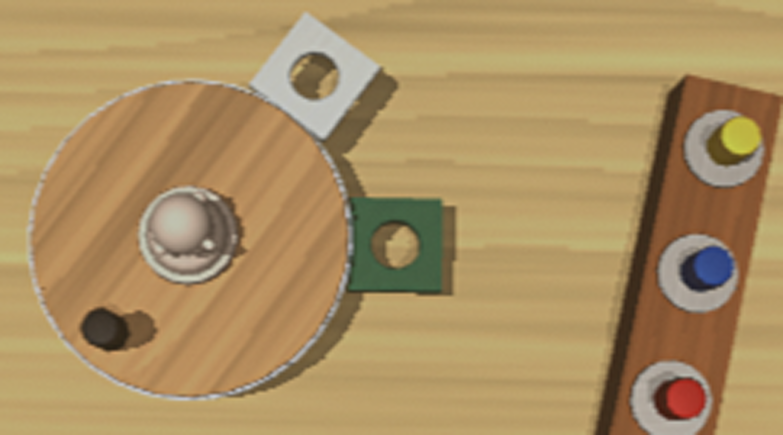

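The crop shows the ear hole at (278,136), the lug hole at (307,194) and the post top at about (205,223). The lug point (524,-53) and ear point (632,4) place the axis at about (522,82), and the post opposite it at about (457,127), which agrees with the post's own ray. The turn needed is about 54° clockwise.

```bash
cat >> h.py <<'E'
def rel(p,yaw,s=None):
    s=s or r.get_state(); R=Ro.from_euler("xyz",s["eef_rot"],degrees=True)
    d=R.inv().apply(np.array(p)-s["tool_pos"])/1000
    v=(R.inv()*Ro.from_euler("xyz",[180,0,yaw],degrees=True)).as_rotvec(degrees=True)
    return d.round(4),v.round(2)
E
python3 -c "
from h import *
print(rel([457,127,330],145))"
```

```text
(array([ 0.4743, -0.5201,  0.0748]), array([-5.0000e-02, -1.4000e-01, -1.2891e+02]))
```

Request:
{"name": "carry_out", "arguments": {
  "targets": [
    {"grip": 100,"tx": 0.474,"ty": -0.52,"tz": 0.065,"rz": -129},
    {"grip": 100,"tx": 0.474,"ty": -0.52,"tz": 0.065,"rz": -129},
    {"grip": 100,"tx": 0.474,"ty": -0.52,"tz": 0.065,"rz": -129},
    {"grip": 100,"tx": 0.474,"ty": -0.52,"tz": 0.065,"rz": -129},
    {"grip": 100,"tx": 0.474,"ty": -0.52,"tz": 0.065,"rz": -129},
    {"grip": 100,"tx": 0.474,"ty": -0.52,"tz": 0.065,"rz": -129},
    {"grip": 100,"tx": 0.474,"ty": -0.52,"tz": 0.065,"rz": -129},
    {"grip": 100,"tx": 0.474,"ty": -0.52,"tz": 0.065,"rz": -129}
  ]
}}

```text
invalid input
```

```bash
python3 -c "
from h import *
s=r.get_state();print(s['tool_pos'],s['eef_rot'],s['joint_pos'],rel([457,127,340],145))"
```

```text
[ 145.43498169 -504.27010302  403.63889429] [-1.79879571e+02 -1.37243990e-02  1.60882278e+01] [-8.12350999e+01  2.78997762e+00  5.60254693e+00  9.29337651e+01
 -1.73843698e-03  8.26766597e+01] (array([ 0.4743, -0.5201,  0.0648]), array([-5.0000e-02, -1.4000e-01, -1.2891e+02]))
```

Request:
{"name": "carry_out", "arguments": {
  "targets": [
    {"grip": 100,"tx": 0.474,"ty": -0.52,"tz": 0.065,"rx": 0,"ry": 0,"rz": -129},
    {"grip": 100,"tx": 0.474,"ty": -0.52,"tz": 0.065,"rx": 0,"ry": 0,"rz": -129},
    {"grip": 100,"tx": 0.474,"ty": -0.52,"tz": 0.065,"rx": 0,"ry": 0,"rz": -129},
    {"grip": 100,"tx": 0.474,"ty": -0.52,"tz": 0.065,"rx": 0,"ry": 0,"rz": -129},
    {"grip": 100,"tx": 0.474,"ty": -0.52,"tz": 0.065,"rx": 0,"ry": 0,"rz": -129},
    {"grip": 100,"tx": 0.474,"ty": -0.52,"tz": 0.065,"rx": 0,"ry": 0,"rz": -129},
    {"grip": 100,"tx": 0.474,"ty": -0.52,"tz": 0.065,"rx": 0,"ry": 0,"rz": -129},
    {"grip": 100,"tx": 0.474,"ty": -0.52,"tz": 0.065,"rx": 0,"ry": 0,"rz": -129}
  ]
}}

```text
t: 1.1
tool_pos: [366.1, -55.9, 358.3]
eef_rot: [180.0, 0.0, 102.4]
contact_force: [0.8, -0.5, -0.4]
gripper_width: 85.4
grip_force: 0.0
```

```bash
python3 -c "
from h import *
s=r.get_state();print(s['tool_pos'],s['eef_rot'],s['joint_pos'],rel([457,127,340],145))"
```

```text
[366.08013323 -55.94687658 358.3053104 ] [1.79969063e+02 3.07603356e-02 1.02372425e+02] [-1.90927613e+01 -2.10713366e+01 -2.05175237e+01  9.05113686e+01
 -1.00887221e-02  5.85348021e+01] (array([0.1592, 0.128 , 0.0183]), array([ 2.000e-02,  4.000e-02, -4.263e+01]))
```

Request:
{"name": "carry_out", "arguments": {
  "targets": [
    {"grip": 100,"tx": 0.159,"ty": 0.128,"tz": 0.018,"rx": 0,"ry": 0,"rz": -42.6},
    {"grip": 100,"tx": 0.159,"ty": 0.128,"tz": 0.018,"rx": 0,"ry": 0,"rz": -42.6},
    {"grip": 100,"tx": 0.159,"ty": 0.128,"tz": 0.018,"rx": 0,"ry": 0,"rz": -42.6},
    {"grip": 100,"tx": 0.159,"ty": 0.128,"tz": 0.018,"rx": 0,"ry": 0,"rz": -42.6},
    {"grip": 100,"tx": 0.159,"ty": 0.128,"tz": 0.018,"rx": 0,"ry": 0,"rz": -42.6},
    {"grip": 100,"tx": 0.159,"ty": 0.128,"tz": 0.018,"rx": 0,"ry": 0,"rz": -42.6}
  ]
}}

```text
t: 1.85
tool_pos: [457.5, 123.7, 340.5]
eef_rot: [-179.9, -0.0, 144.5]
contact_force: [-1.0, 0.4, -0.1]
gripper_width: 85.1
grip_force: 0.0
```

Run:
```python
from h import *
P=pose("wrist"); im=r.camera("wrist"); cv2.imwrite("pics/w1.png",im)
s=r.get_state();print(s['tool_pos'],s['eef_rot'],proj(P,[457,127,126]),rel([457,127,260],145))
h=cv2.cvtColor(im,cv2.COLOR_BGR2HSV)
u,v=proj(P,[457,127,126]).astype(int)
for c,q in blobs((h[...,2]<60).astype(np.uint8)*255,(max(u-60,0),max(v-60,0),u+60,v+60)): print(c,q,cast(P,c,126))
```

```text
[457.50230101 123.41236371 340.69091418] [-1.79967485e+02 -5.12436456e-03  1.44457416e+02] [282.86416527 241.04378173] (array([0.0025, 0.0027, 0.0807]), array([-0.03, -0.01, -0.54]))
[292.9 231.4] [272, 200, 46, 62, 2174] [455.6948348 134.1952856 126.       ]
```

View pics/w1.png

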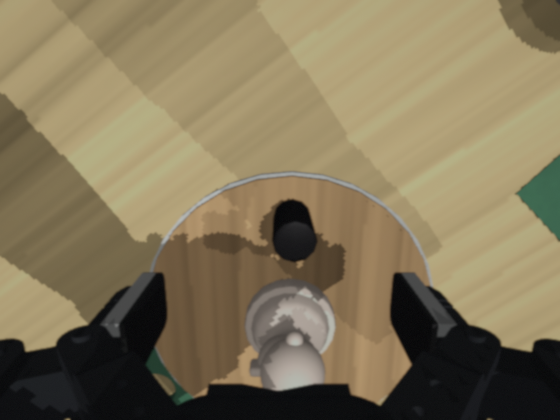

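The wrist view shows the post top at about (295,239), 12 px right of where it was predicted, with clear space for both fingers. I'll cast that point and refine.

Run:
```python
from h import *
P=pose("wrist"); p=cast(P,(295,239),126); h=cast(P,(294,352),143); print(p,h)
top=pose("top"); print(cast(top,(205.3,222.8),126))
print(rel([459,130,260],145))
```

```text
[459.92581188 132.43845014 126.        ] [504.46089954 100.02831651 143.        ]
[459.01185836 128.18560383 126.        ]
(array([0.0026, 0.0063, 0.0807]), array([-0.03, -0.01, -0.54]))
```

Request:
{"name": "carry_out", "arguments": {
  "targets": [
    {"grip": 100,"tx": 0.003,"ty": 0.007,"tz": 0.04,"rx": 0,"ry": 0,"rz": 0},
    {"grip": 100,"tx": 0.003,"ty": 0.007,"tz": 0.078,"rx": 0,"ry": 0,"rz": 0},
    {"grip": 100,"tx": 0.003,"ty": 0.007,"tz": 0.078,"rx": 0,"ry": 0,"rz": 0},
    {"grip": 0,"tx": 0.003,"ty": 0.007,"tz": 0.078,"rx": 0,"ry": 0,"rz": 0},
    {"grip": 0,"tx": 0.003,"ty": 0.007,"tz": 0.078,"rx": 0,"ry": 0,"rz": 0},
    {"grip": 0,"tx": 0.003,"ty": 0.007,"tz": 0.078,"rx": 0,"ry": 0,"rz": 0},
    {"grip": 0,"tx": 0.003,"ty": 0.007,"tz": 0.078,"rx": 0,"ry": 0,"rz": 0},
    {"grip": 0,"tx": 0.003,"ty": 0.007,"tz": 0.078,"rx": 0,"ry": 0,"rz": 0}
  ]
}}

```text
t: 2.9
tool_pos: [460.0, 131.8, 264.3]
eef_rot: [179.9, 0.1, 144.6]
contact_force: [-1.1, 0.4, 6.0]
gripper_width: 22.7
grip_force: 58.8
```

Run:
```python
from h import *
s=r.get_state(); p=s["tool_pos"]; print(p,s["eef_rot"],s["contact_force"],s["gripper_width"],s["grip_force"],s["joint_pos"])
c=np.array([523,83]); v=p[:2]-c; print(np.hypot(*v),np.degrees(np.arctan2(v[1],v[0])))
for a in (9,18,27,36,45,53): # clockwise
    t=np.radians(-a); q=c+np.array([[np.cos(t),-np.sin(t)],[np.sin(t),np.cos(t)]])@v
    print(a,q.round(1),rel([*q,p[2]],s["eef_rot"][2]-a))
```

```text
[460.01565241 131.77600146 264.33125498] [1.79898212e+02 1.21212849e-01 1.44628641e+02] [-1.10539271  0.3567199   6.01326502] 22.727923804356706 58.833966851234436 [ 7.95094839e+00 -3.37633510e+00 -1.64298913e+01  7.67884241e+01
 -9.11309809e-03  4.33221872e+01]
79.66257816432014 142.24527476837577
9 [468.4 141. ] (array([-0.0015,  0.0124,  0.    ]), array([0.11, 0.11, 9.  ]))
18 [478.2 148.9] (array([-0.0049,  0.0244,  0.0001]), array([ 0.12,  0.1 , 18.  ]))
27 [489.  155.1] (array([-0.0102,  0.0358,  0.0001]), array([ 0.13,  0.09, 27.  ]))
36 [500.7 159.5] (array([-0.0171,  0.0462,  0.0001]), array([ 0.14,  0.09, 36.  ]))
45 [513. 162.] (array([-0.0257,  0.0553,  0.0002]), array([ 0.14,  0.07, 45.  ]))
53 [524.  162.7] (array([-0.0343,  0.0622,  0.0002]), array([ 0.15,  0.07, 53.  ]))
```

Request:
{"name": "carry_out", "arguments": {
  "targets": [
    {"grip": 0,"tx": -0.0008,"ty": 0.008,"tz": 0,"rx": 0,"ry": 0,"rz": 6},
    {"grip": 0,"tx": -0.0028,"ty": 0.018,"tz": 0,"rx": 0,"ry": 0,"rz": 13},
    {"grip": 0,"tx": -0.0062,"ty": 0.0277,"tz": 0,"rx": 0,"ry": 0,"rz": 20.5},
    {"grip": 0,"tx": -0.0108,"ty": 0.0368,"tz": 0,"rx": 0,"ry": 0,"rz": 28},
    {"grip": 0,"tx": -0.0171,"ty": 0.0462,"tz": 0,"rx": 0,"ry": 0,"rz": 36},
    {"grip": 0,"tx": -0.0247,"ty": 0.0543,"tz": 0,"rx": 0,"ry": 0,"rz": 44},
    {"grip": 0,"tx": -0.0332,"ty": 0.0615,"tz": 0,"rx": 0,"ry": 0,"rz": 52},
    {"grip": 0,"tx": -0.0332,"ty": 0.0615,"tz": 0,"rx": 0,"ry": 0,"rz": 52}
  ]
}}

```text
t: 3.9
tool_pos: [523.3, 164.6, 264.4]
eef_rot: [179.8, -0.3, 92.7]
contact_force: [0.3, 7.0, 4.0]
gripper_width: 22.7
grip_force: 59.6
```

```bash
cat > t.py <<'E'
from h import *
import sys
im=r.camera("top"); cv2.imwrite(f"pics/{sys.argv[1]}.png",im)
h=cv2.cvtColor(im,cv2.COLOR_BGR2HSV); P=pose("top")
m=((h[...,1]<60)&(h[...,2]>110)).astype(np.uint8)*255
b=(285,150,345,235); k=np.zeros_like(m); k[b[1]:b[3],b[0]:b[2]]=m[b[1]:b[3],b[0]:b[2]]
cs,hi=cv2.findContours(k,cv2.RETR_CCOMP,cv2.CHAIN_APPROX_NONE)
for c,q in zip(cs,hi[0] if cs else []):
    if len(c)>15: e=cv2.minAreaRect(c); print("hole" if q[3]>=0 else "outer",np.round(e[0],1),np.round(e[1],1),round(e[2]),cast(P,e[0],66).round(1))
s=r.get_state(); print(s["tool_pos"],s["eef_rot"],s["contact_force"],s["moment"],s["gripper_width"])
cv2.imwrite(f"pics/{sys.argv[1]}c.png",cv2.resize(im[120:280,180:440],None,fx=3,fy=3,interpolation=cv2.INTER_CUBIC))
E
python3 t.py t2
```

```text
outer [304.  192.5] [38. 47.] 0 [524.7 -46.9  66. ]
hole [306.2 190.8] [17.  16.3] 45 [528.1 -51.1  66. ]
[523.12567892 164.54162923 264.3775635 ] [179.7864885   -0.34298652  92.71580532] [0.84363914 7.18660368 4.74827419] [ 1.04132585  0.01007499 -0.06404398] 22.80289443630095
```

View pics/t2c.png

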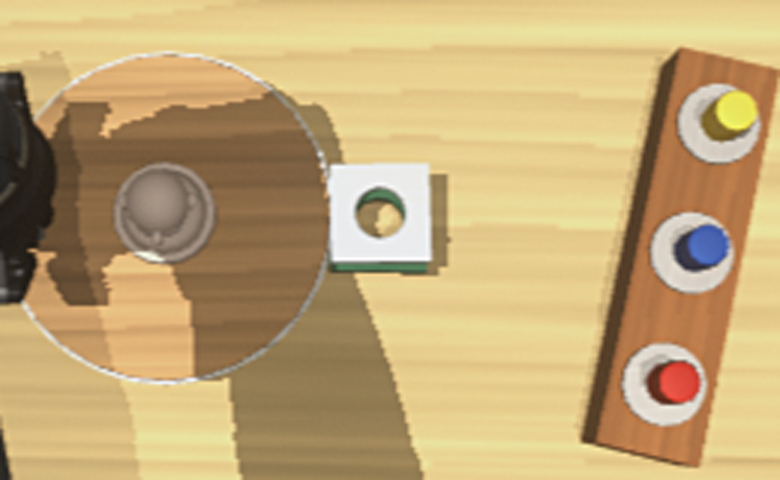

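The crop shows the ear plate over the lug with a thin green strip below it. The ear hole is about 4 mm short in x, so I'll turn 2° more, release and rise.

Request:
{"name": "carry_out", "arguments": {
  "targets": [
    {"grip": 0,"tx": -0.001,"ty": 0.0028,"tz": 0,"rx": 0,"ry": 0,"rz": 2},
    {"grip": 0,"tx": -0.001,"ty": 0.0028,"tz": 0,"rx": 0,"ry": 0,"rz": 2},
    {"grip": 100,"tx": -0.001,"ty": 0.0028,"tz": 0,"rx": 0,"ry": 0,"rz": 2},
    {"grip": 100,"tx": -0.001,"ty": 0.0028,"tz": 0,"rx": 0,"ry": 0,"rz": 2},
    {"grip": 100,"tx": -0.001,"ty": 0.0028,"tz": 0,"rx": 0,"ry": 0,"rz": 2},
    {"grip": 100,"tx": -0.001,"ty": 0.0028,"tz": -0.02,"rx": 0,"ry": 0,"rz": 2},
    {"grip": 100,"tx": -0.001,"ty": 0.0028,"tz": -0.06,"rx": 0,"ry": 0,"rz": 2},
    {"grip": 100,"tx": -0.001,"ty": 0.0028,"tz": -0.1,"rx": 0,"ry": 0,"rz": 2}
  ]
}}

```text
t: 4.95
tool_pos: [524.7, 161.4, 363.1]
eef_rot: [-179.9, 0.0, 90.6]
contact_force: [0.9, 0.6, -0.2]
gripper_width: 85.3
grip_force: 0.0
```

```bash
python3 t.py t3
python3 - <<'E'
from h import *
top,sc=pose("top"),pose("scene")
# red handle top: two-view check
print(cast(top,(405.9,246.9),102),cast(sc,(256.5,143),102))
s=r.get_state();print(s["joint_pos"])
E
```

```text
outer [304.  191.5] [38. 49.] 0 [526.6 -46.9  66. ]
hole [306. 193.] [17. 17.] 45 [523.9 -50.7  66. ]
[525.84795766 161.61050451 370.08230556] [ 1.79473766e+02 -7.18597076e-02  9.06033538e+01] [1.04770392 0.36831853 4.01135332] [-0.00704712 -0.12942364  0.05529817] 85.63551076283946
[ 425.18803688 -229.0316963   102.        ] [ 429.32641337 -229.2315343   102.        ]
[ 1.01030843e+01  5.83779517e+00  5.00629746e+00  8.86376247e+01
 -1.59788255e-02  9.94999865e+01]
```

```bash
python3 -c "
from h import *
print(rel([427,-229,335],168))"
```

```text
(array([-0.3896, -0.1033,  0.0336]), array([  0.49,   0.29, -77.4 ]))
```

Request:
{"name": "carry_out", "arguments": {
  "targets": [
    {"grip": 100,"tx": -0.39,"ty": -0.103,"tz": 0.03,"rx": 0,"ry": 0,"rz": -77.4},
    {"grip": 100,"tx": -0.39,"ty": -0.103,"tz": 0.03,"rx": 0,"ry": 0,"rz": -77.4},
    {"grip": 100,"tx": -0.39,"ty": -0.103,"tz": 0.03,"rx": 0,"ry": 0,"rz": -77.4},
    {"grip": 100,"tx": -0.39,"ty": -0.103,"tz": 0.03,"rx": 0,"ry": 0,"rz": -77.4},
    {"grip": 100,"tx": -0.39,"ty": -0.103,"tz": 0.03,"rx": 0,"ry": 0,"rz": -77.4},
    {"grip": 100,"tx": -0.39,"ty": -0.103,"tz": 0.03,"rx": 0,"ry": 0,"rz": -77.4},
    {"grip": 100,"tx": -0.39,"ty": -0.103,"tz": 0.03,"rx": 0,"ry": 0,"rz": -77.4},
    {"grip": 100,"tx": -0.39,"ty": -0.103,"tz": 0.03,"rx": 0,"ry": 0,"rz": -77.4}
  ]
}}

```text
t: 6.0
tool_pos: [425.0, -232.1, 332.0]
eef_rot: [-180.0, -0.0, 167.6]
contact_force: [-0.0, 0.3, -0.6]
gripper_width: 85.6
grip_force: 0.0
```

Request:
{"name": "carry_out", "arguments": {
  "targets": [
    {"grip": 100,"tx": 0,"ty": 0,"tz": 0,"rx": 0,"ry": 0,"rz": 0},
    {"grip": 100,"tx": 0,"ty": 0,"tz": 0,"rx": 0,"ry": 0,"rz": 0}
  ]
}}

```text
t: 6.25
tool_pos: [426.3, -228.9, 332.6]
eef_rot: [180.0, -0.0, 167.3]
contact_force: [0.2, 0.1, -0.2]
gripper_width: 85.6
grip_force: 0.0
```

```bash
cat > w.py <<'E'
from h import *
import sys
P=pose("wrist"); im=r.camera("wrist"); cv2.imwrite(f"pics/{sys.argv[1]}.png",im)
h=cv2.cvtColor(im,cv2.COLOR_BGR2HSV); s=r.get_state()
print(s["tool_pos"],s["eef_rot"],s["joint_pos"][[0,5]],proj(P,[427,-229,102]))
m=(((h[...,0]<6)|(h[...,0]>172))&(h[...,1]>150)&(h[...,2]>60)).astype(np.uint8)*255
for c,q in blobs(m,(0,0,560,420),60): print(c,q,cast(P,c,102))
E
python3 w.py w2
```

```text
[ 426.44844713 -228.58023888  332.74033552] [1.79973653e+02 1.31515661e-03 1.67422819e+02] [-36.14660004 -23.56942152] [277.27149875 235.79712859]
[276.5 228.3] [255, 200, 44, 56, 1884] [ 422.61193202 -228.45562995  102.        ]
```

View pics/w2.png

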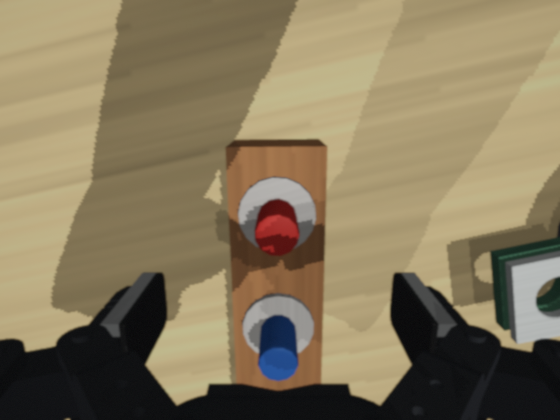

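The wrist view shows the red top centred at about (277,234), within 1–2 mm of prediction, with the fingers straddling the rack. I'll descend and grip.

Request:
{"name": "carry_out", "arguments": {
  "targets": [
    {"grip": 100,"tx": 0,"ty": 0,"tz": 0.05,"rx": 0,"ry": 0,"rz": 0},
    {"grip": 100,"tx": 0,"ty": 0,"tz": 0.09,"rx": 0,"ry": 0,"rz": 0},
    {"grip": 100,"tx": 0,"ty": 0,"tz": 0.09,"rx": 0,"ry": 0,"rz": 0},
    {"grip": 0,"tx": 0,"ty": 0,"tz": 0.09,"rx": 0,"ry": 0,"rz": 0},
    {"grip": 0,"tx": 0,"ty": 0,"tz": 0.09,"rx": 0,"ry": 0,"rz": 0},
    {"grip": 0,"tx": 0,"ty": 0,"tz": 0.09,"rx": 0,"ry": 0,"rz": 0},
    {"grip": 0,"tx": 0,"ty": 0,"tz": 0.09,"rx": 0,"ry": 0,"rz": 0},
    {"grip": 0,"tx": 0,"ty": 0,"tz": 0.09,"rx": 0,"ry": 0,"rz": 0}
  ]
}}

```text
t: 7.3
tool_pos: [427.0, -229.8, 244.6]
eef_rot: [-179.9, 0.2, 167.5]
contact_force: [-0.1, 0.7, 6.0]
gripper_width: 24.7
grip_force: 59.0
```

Request:
{"name": "carry_out", "arguments": {
  "targets": [
    {"grip": 0,"tx": 0,"ty": 0,"tz": -0.02,"rx": 0,"ry": 0,"rz": 0},
    {"grip": 0,"tx": 0,"ty": 0,"tz": -0.045,"rx": 0,"ry": 0,"rz": 0},
    {"grip": 0,"tx": 0,"ty": 0,"tz": -0.07,"rx": 0,"ry": 0,"rz": 0},
    {"grip": 0,"tx": 0,"ty": 0,"tz": -0.1,"rx": 0,"ry": 0,"rz": 0},
    {"grip": 0,"tx": 0,"ty": 0,"tz": -0.1,"rx": 0,"ry": 0,"rz": 0},
    {"grip": 0,"tx": 0,"ty": 0,"tz": -0.1,"rx": 0,"ry": 0,"rz": 0}
  ]
}}

```text
t: 8.05
tool_pos: [426.0, -229.2, 341.3]
eef_rot: [180.0, -0.1, 167.5]
contact_force: [-0.3, -0.9, -1.6]
gripper_width: 24.4
grip_force: 58.9
```

```bash
python3 w.py w3; python3 -c "
from h import *
print(rel([524,-51.5,339],167.4))"
```

```text
[ 425.82778323 -229.08851225  340.77079088] [ 1.79927560e+02 -1.67258473e-01  1.67472156e+02] [-36.23191677 -23.70396549] [277.93773455 231.8231609 ]
[278.1 299.6] [242, 247, 73, 102, 5873] [ 469.72873942 -238.3476797   102.        ]
(array([-0.0573,  0.1947,  0.0018]), array([ 0.07, -0.17,  0.07]))
```

View pics/w3.png

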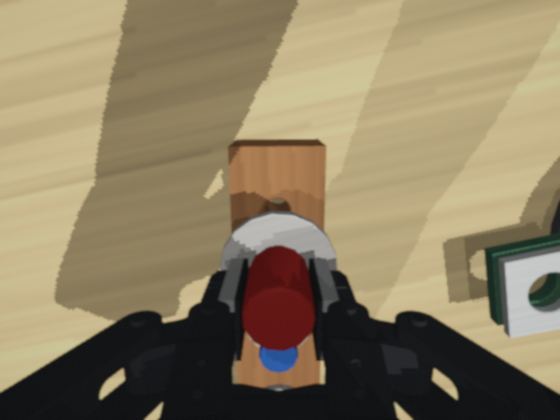

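The wrist view shows the red pin held upright by its handle, collar clear, and the ear hole at about (547,292). Next I'll move above the hole.

Request:
{"name": "carry_out", "arguments": {
  "targets": [
    {"grip": 0,"tx": -0.015,"ty": 0.05,"tz": 0,"rx": 0,"ry": 0,"rz": 0},
    {"grip": 0,"tx": -0.03,"ty": 0.1,"tz": 0,"rx": 0,"ry": 0,"rz": 0},
    {"grip": 0,"tx": -0.045,"ty": 0.15,"tz": 0,"rx": 0,"ry": 0,"rz": 0},
    {"grip": 0,"tx": -0.057,"ty": 0.195,"tz": 0,"rx": 0,"ry": 0,"rz": 0},
    {"grip": 0,"tx": -0.057,"ty": 0.195,"tz": 0,"rx": 0,"ry": 0,"rz": 0},
    {"grip": 0,"tx": -0.057,"ty": 0.195,"tz": 0,"rx": 0,"ry": 0,"rz": 0},
    {"grip": 0,"tx": -0.057,"ty": 0.195,"tz": 0,"rx": 0,"ry": 0,"rz": 0}
  ]
}}

```text
t: 8.98
tool_pos: [523.7, -52.3, 341.9]
eef_rot: [-180.0, -0.1, 167.4]
contact_force: [0.5, 0.3, -1.4]
gripper_width: 24.2
grip_force: 59.2
```

Run:
```python
from h import *
print(rel([524,-51.5,339],167.4)); P=pose("scene"); im=r.camera("scene")
s=r.get_state(); z=s["tool_pos"][2]-238.6
print(s["tool_pos"],"tip px",proj(P,[524,-51.5,z]),"ear hole px",proj(P,[524,-51.5,66]))
cv2.imwrite("pics/s2.png",cv2.resize(im[130:280,180:350],None,fx=4,fy=4,interpolation=cv2.INTER_CUBIC))
```

```text
(array([-0.0002,  0.0008,  0.0029]), array([-0.02, -0.09, -0.01]))
[523.71229518 -52.36983897 342.25216915] tip px [256.49300094 197.54289005] ear hole px [256.52088288 208.75812837]
```

View pics/s2.png

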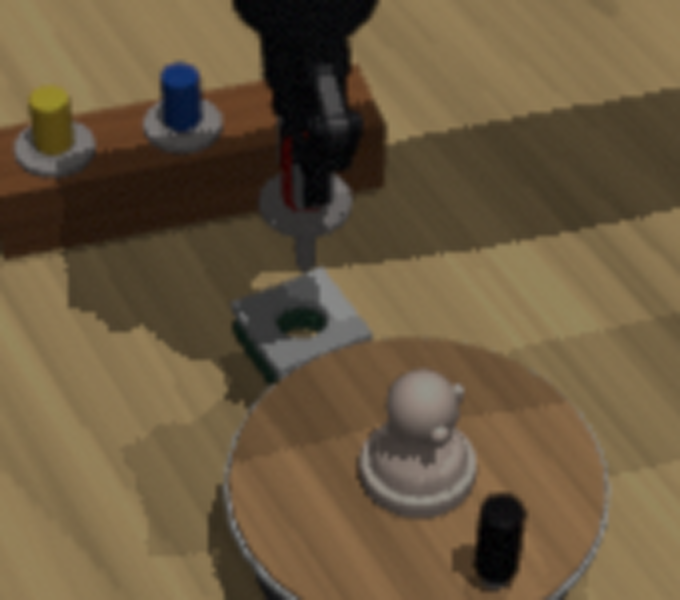

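The pin tip sits at crop (306,269), matching prediction, and the hole is at (302,320), about 3 mm off at most. That is well inside the 10 mm clearance, so I'll lower.

Request:
{"name": "carry_out", "arguments": {
  "targets": [
    {"grip": 0,"tx": 0,"ty": 0.001,"tz": 0.02,"rx": 0,"ry": 0,"rz": 0},
    {"grip": 0,"tx": 0,"ty": 0.001,"tz": 0.035,"rx": 0,"ry": 0,"rz": 0},
    {"grip": 0,"tx": 0,"ty": 0.001,"tz": 0.05,"rx": 0,"ry": 0,"rz": 0},
    {"grip": 0,"tx": 0,"ty": 0.001,"tz": 0.062,"rx": 0,"ry": 0,"rz": 0},
    {"grip": 0,"tx": 0,"ty": 0.001,"tz": 0.072,"rx": 0,"ry": 0,"rz": 0},
    {"grip": 0,"tx": 0,"ty": 0.001,"tz": 0.08,"rx": 0,"ry": 0,"rz": 0},
    {"grip": 0,"tx": 0,"ty": 0.001,"tz": 0.083,"rx": 0,"ry": 0,"rz": 0},
    {"grip": 0,"tx": 0,"ty": 0.001,"tz": 0.083,"rx": 0,"ry": 0,"rz": 0}
  ]
}}

```text
t: 10.02
tool_pos: [524.4, -50.3, 259.7]
eef_rot: [-180.0, 0.0, 167.5]
contact_force: [-0.2, 0.2, -1.3]
gripper_width: 24.2
grip_force: 59.2
```

Still free at 259.7; contact is expected near 254.6. I'll lower 4 mm more, open, and rise.

Request:
{"name": "carry_out", "arguments": {
  "targets": [
    {"grip": 0,"tx": 0,"ty": 0,"tz": 0.004,"rx": 0,"ry": 0,"rz": 0},
    {"grip": 0,"tx": 0,"ty": 0,"tz": 0.004,"rx": 0,"ry": 0,"rz": 0},
    {"grip": 100,"tx": 0,"ty": 0,"tz": 0.004,"rx": 0,"ry": 0,"rz": 0},
    {"grip": 100,"tx": 0,"ty": 0,"tz": 0.004,"rx": 0,"ry": 0,"rz": 0},
    {"grip": 100,"tx": 0,"ty": 0,"tz": 0.004,"rx": 0,"ry": 0,"rz": 0},
    {"grip": 100,"tx": 0,"ty": 0,"tz": 0.004,"rx": 0,"ry": 0,"rz": 0},
    {"grip": 100,"tx": 0,"ty": 0,"tz": -0.03,"rx": 0,"ry": 0,"rz": 0},
    {"grip": 100,"tx": 0,"ty": 0,"tz": -0.08,"rx": 0,"ry": 0,"rz": 0}
  ]
}}

```text
t: 11.02
tool_pos: [523.6, -50.2, 338.4]
eef_rot: [180.0, -0.3, 167.5]
contact_force: [0.2, 0.0, 0.4]
gripper_width: 85.3
grip_force: 0.0
```

Request:
{"name": "carry_out", "arguments": {
  "targets": [
    {"grip": 100,"tx": 0,"ty": 0,"tz": -0.03,"rx": 0,"ry": 0,"rz": 0},
    {"grip": 100,"tx": 0,"ty": 0,"tz": -0.03,"rx": 0,"ry": 0,"rz": 0},
    {"grip": 100,"tx": 0,"ty": 0,"tz": -0.03,"rx": 0,"ry": 0,"rz": 0}
  ]
}}

```text
t: 11.4
tool_pos: [524.2, -50.3, 368.7]
eef_rot: [180.0, -0.1, 167.5]
contact_force: [0.1, 0.0, -0.7]
gripper_width: 85.1
grip_force: 0.0
```

Run:
```python
from h import *
P=pose("scene"); im=r.camera("scene")
print(r.get_state()["tool_pos"],proj(P,[524,-51.5,112]),proj(P,[524,-51.5,69]))
cv2.imwrite("pics/s3.png",cv2.resize(im[130:280,180:350],None,fx=4,fy=4,interpolation=cv2.INTER_CUBIC))
```

```text
[524.03644172 -50.31032438 367.98193722] [256.48663444 194.98202869] [256.51871001 207.8841136 ]
```

View pics/s3.png

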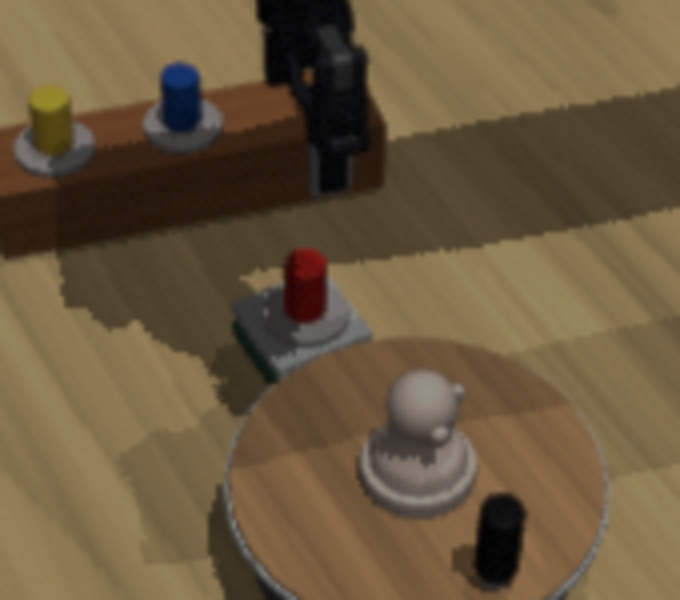

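The pin stands upright with its collar flat on the ear. The handle top at crop (306,260) equals the predicted seated position, and the gripper is clear.

```bash
python3 -c "
from station import r
print(r.finish_job())"
```

```text
the job is handed in; nothing more can be done
None
```

The job is handed in at about 11.5 s: the last picture shows the ear over the lug, the red pin upright with its collar flat on the ear, and the gripper clear; the hand-in returned no verdict.

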